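# Shut down the polishing motor and stow its handpiece

### The job

First turn the black speed knob on the blue motor control box fully anticlockwise, right against its end stop at the red mark, and leave it there. Then lay the detached handpiece (dark steel with orange end) down in the open drawer without dropping it, let go, and push the drawer fully shut. The control box only stands on rubber feet: do not shove or twist it along the bench, and do not knock the dish, the ring case or the polish jar about.

Things in the scene. Friction and masses are not known exactly. Their poses are not given: they have to be found in the camera images.
- control_box: Blue motor control box standing loose on rubber feet, about 2.5 kg, 160 mm deep (x), 170 wide (y), 122 high. Origin at the centre of its underside; x to its back, z up. Front edge 38 mm high; from there an aluminium panel rises at 35 degrees to the flat top (40 mm deep), so the panel faces up and to -x. The knob is in the panel's middle, its axis square to the panel.
- knob_grip (a point): Point on the speed knob's axis at the height to grip it, 37 mm out from the panel, 9 mm below the top of the bar. z: out of the panel along the axis; x: along the bar, white pointer at the -x end; turns with the knob. Black knob: disc of 68 mm diameter, 8 mm thick, on it a bar 66 mm long, 16 wide, 32 above the disc. Under it a grey collar, 84 mm diameter, 5 thick.
- speed_knob (a joint): Angle of the speed knob in rad: 0 = off, fully anticlockwise (seen looking at the panel) against the end stop, pointer at the red mark; grows clockwise to 4.9. Starts between 1.8 and 3.0. It is stiff (about 0.12 N m of friction) and stays where it is left.
- handpiece: Loose handpiece lying on the bench, 118 mm long, 0.13 to 0.25 kg: a dark steel square grip 74 mm long, 28 mm wide and high, steel nose at +x, orange cap at -x. Origin at the centre of its underside, 57 mm from the cap end and 61 mm from the nose end; x along its length, z up.
- chest_box_drawer0 (a joint): How far the drawer of the wooden bench chest is open, in m: 0 = fully shut, grows as it is pulled out towards the chest's -x. Starts 0.155 to 0.175 open. Slides with about 1 N of friction and some drag.
- drawer_floor (a point): Centre of the drawer's inner floor, 26 mm above the bench (moves with the drawer); x into the chest, z up. Inside, 225 mm long (x), 158 wide (y); side walls 6 mm thick, 57 above the floor. Front panel's outer face 133 mm to -x from here. The chest's front is at x = opening - 118 mm from here; behind that the drawer is under the chest's top (top surface 105 mm above the bench).
- chest_box_drawer0_handle (a point): Middle of the drawer's brass bar handle, a horizontal round bar 100 mm long held 35 mm in front of the front panel, 67 mm above the bench. The panel's top edge is 92 mm above the bench. x points into the chest: push that way to shut.
- dish: White ceramic bowl, 90 mm across, 35 mm high. Origin at the centre of its underside. A bystander.
- ring_case: Black jewellery case 80 x 70 mm, 50 mm high, with brass trim. Origin at the centre of its underside. A bystander.
- polish_jar: Jar with a green cap, 70 mm across, 85 mm high. Origin at the centre of its underside. A bystander.
Things that resemble listed ones, but are neither listed nor needed, are in the scene too. Leave any purple, turquoise or white look-alike of the handpiece alone.

How it is judged:
By the outcome, as a careful person would: the job done as asked, in the order asked, and still so for the second after the job is handed in, with the robot touching nothing.
It also fails if it takes over 72 s, if anything falls off the work surface, if the arm or the gripper's body presses on something with over 40 N, if the wrist force passes 120 N, or if a joint passes its speed limit or range.

### The arm

A 6-joint arm with a two-finger parallel gripper is mounted at the origin on the work surface. World frame = base frame: x ahead of the robot, y to its left, z up, the work surface at z = 0. Lengths are in m, angles in rad, forces in N, time in s.
With the tool pointing down it reaches from about 0.4 to 0.825 m from the base axis. Payload 7 kg.
Tool frame: the origin (TCP) lies on the centre line of the jaws, within the pads' length; the fingertips stand 19 mm ahead of it and the grasp point (between the pads) is the TCP (bot.tip_extent is the distance from the TCP to the fingertips, in m); z points along the fingers, y is the line along which they close (so a half turn about z gives the same grasp; the last joint's range is limited). The gripper opens to 88 mm and grips with 3 to 60 N. Pads are 19 mm wide; open, the fingers measure 130 mm over their backs; the gripper's body (78 mm by 193 mm) begins 47 mm behind the grasp point.
Start: joints at [-0.829, 0.359, 0.012, 0, -1.224, -0.288], TCP at [0.296, -0.607, 0.246] pointing down, gripper open.
Joint ranges: [-3.07, 3.07], [-1.43, 2.12], [-1.02, 1.25], [-3.03, 1.67], [-3.05, -0], [-3.03, 3.03]. Speed limits (rad/s): [2.39, 2.39, 3.01, 3.14, 3.14, 3.14].

### API

Orientations are given as a 3x3 rotation matrix whose columns are the frame's x, y, z axes.
In Python, from plant import bot gives the robot as it stands.
- The arm moves only by the tool carry_out, never from a script. Its argument "steps" is a list that holds one entry, the list of rows, each a list of 4 numbers: the shift along the world's x, y, z in cm, then the turn about the world's z in rad. A call has 1 to 8 rows; each row is the pose to reach, as a shift and turn from the pose commanded when the call began; what a row does not reach only later rows make up. A row lasts 1/12 s, in which the tool goes at most 41.7 mm and 7.16 degrees, less where a joint would pass 70% of its speed; a pose out of reach is approached as far as the arm can. A call with a gripper value outside its range is refused whole. "hand" is the closure, from -1 (fully open) to 1 (shut), set as the call begins (left out, the last holds). The fingers move at their own pace and stop on an object; "newtons" is the grip in N (left out, the last holds). Time passes only in rows, so rows that repeat a pose let the fingers close. It gives the time, the measured TCP pose, the force, the opening and the grip force at its end, in the units of the state.
- bot.observe(): the state, without advancing time (a new reading comes with each control period).
- bot.snapshot(name): name is "side" or "top" or "wrist"; returns a dict with "frame" (420x560x3 uint8, red, green, blue), "fovy" (degrees; the focal length in pixels is half the picture's height over the tangent of half this angle, whatever the lens; pixels are square), "cx", "cy" (the principal point, pixels), "extrinsics" (4x4, takes a point from world to camera coordinates); the wrist camera has in their place "T_tool_cam" (4x4, takes a point from camera to tool coordinates, whose origin is the TCP and whose axes are the flange's). Camera axes: x right, y up, looking along -z (the intrinsics and any distortion apply to the point x, -y, -z); pixel columns grow to the right and rows downward; lengths in m; the calibration is good to about 2 mm. A picture is of the moment at which its call begins: read the wrist's pose just before it. There is no depth.
- bot.close_job(): hands the job in; it is judged then, once.
The state is a dict: "t": time; "joint_pos": joint angles; "qvel": joint speeds; "joint_efforts": joint torques, N m; "ee_pos": TCP position; "eef_rot": TCP orientation; "wrist_force": force on the tool from outside, world axes, zero at the start; "torque": the same for the moment, N m; "grip_width": opening from 0.0 (shut) to 1.0 (fully open); "grasp_force": force on a finger pad.
Only numpy, scipy, OpenCV 4.12 (cv2) and the standard library are available. Lean on these libraries where they do the work, as an engineer would, in place of code of your own. Each camera call takes 0.05 s, during which the arm holds its last target. There are 200 camera calls.

## Working session

There is one attempt and no reset: what is moved stays moved. The work goes in short steps, Python scripts to look and compute and a tool call to move; the robot and the scene stay as the last step left them, time stands still between calls to the robot, and variables do not carry over. Pictures are saved under pics/ and viewed, at most 10 in all, crops included, and the job is handed in when it is done.

Besides the shell and the picture viewer there is one more tool, called after "Call:" by a JSON object that holds its "op" and its "data". carry_out: Moves the arm, as the interface text tells. Its arguments: {"type":"object","properties":{"steps":{"type":"array","items":{"type":"array","items":{"type":"array","items":{"type":"number"}}}},"hand":{"type":"number"},"newtons":{"type":"number"}},"required":["steps"]}

```bash
ls; mkdir -p pics
python3 - <<'E'
from plant import bot
import cv2,numpy as np
s=bot.observe();print({k:np.round(v,3).tolist() for k,v in s.items()})
for n in("top","side"):
    d=bot.snapshot(n);print(n,d["fovy"],d["cx"],d["cy"],np.round(d["extrinsics"],4).tolist(),d.keys())
    cv2.imwrite(f"pics/{n}0.png",cv2.resize(d["frame"][:,:,::-1],(800,600),interpolation=cv2.INTER_CUBIC))
E
```

```text
pics
{'t': 0.0, 'joint_pos': [-0.829, 0.359, 0.011, -0.0, -1.224, -0.288], 'qvel': [0.0, 0.0, 0.001, 0.001, 0.0, -0.001], 'joint_efforts': [-0.001, -58.272, 29.307, 6.997, 0.007, -0.0], 'ee_pos': [0.296, -0.606, 0.245], 'eef_rot': [[-0.899, -0.438, -0.001], [-0.438, 0.899, 0.001], [0.0, 0.002, -1.0]], 'wrist_force': [-0.1, 0.166, 0.865], 'torque': [-0.022, 0.008, -0.011], 'grasp_force': 0.0, 'grip_width': 0.999}
top 47.43099236085849 282.89054425501604 210.99142374671752 [[-0.0128, -0.9999, -0.0065, 0.0099], [0.997, -0.0132, 0.0763, -0.5352], [-0.0764, -0.0055, 0.9971, -1.35], [0.0, 0.0, 0.0, 1.0]] dict_keys(['frame', 'fovy', 'cx', 'cy', 'extrinsics'])
side 53.36716081096308 278.06181107454137 209.2566504250071 [[-0.9802, -0.1976, 0.0121, 0.5299], [0.148, -0.6911, 0.7075, -0.1513], [-0.1314, 0.6953, 0.7066, -1.2961], [0.0, 0.0, 0.0, 1.0]] dict_keys(['frame', 'fovy', 'cx', 'cy', 'extrinsics'])
```

View pics/top0.png

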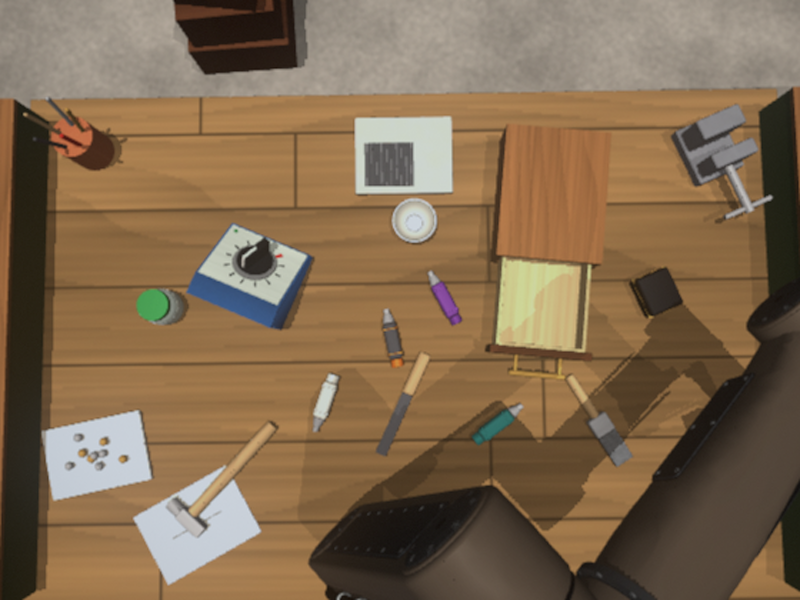

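View pics/side0.png

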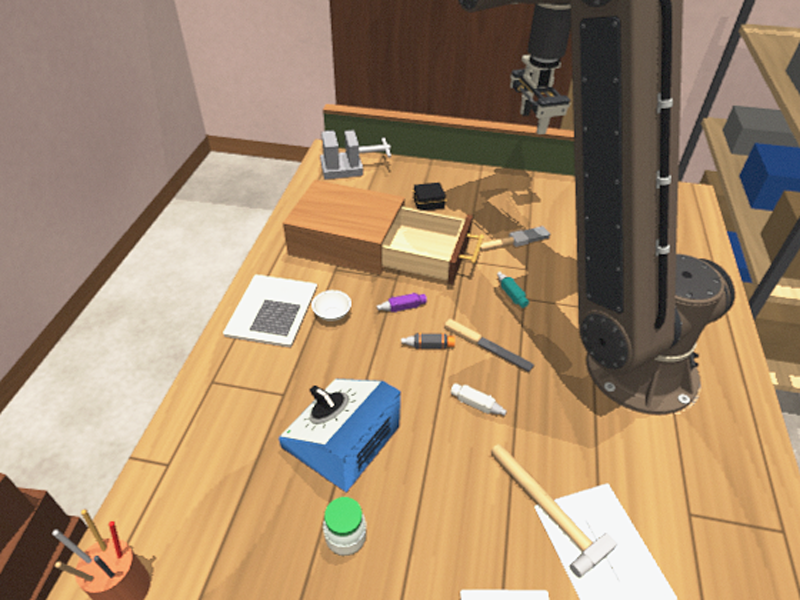

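Run:
```python
import cv2,numpy as np
from plant import bot
a=bot.snapshot("top")["frame"][:,:,::-1]; b=bot.snapshot("side")["frame"][:,:,::-1]
cv2.imwrite("pics/top_raw.png",a);cv2.imwrite("pics/side_raw.png",b)
f=lambda i,x,y,w,h,W,H:cv2.resize(i[y:y+h,x:x+w],(W,H),interpolation=cv2.INTER_CUBIC)
# top crop 120..230 x 140..250 ; side crop 185..295 x 255..365
im=np.hstack([f(a,125,148,100,100,400,400),f(b,190,255,100,100,400,400)])
cv2.imwrite("pics/crop.png",im)
```

```text
(no output)
```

View pics/crop.png

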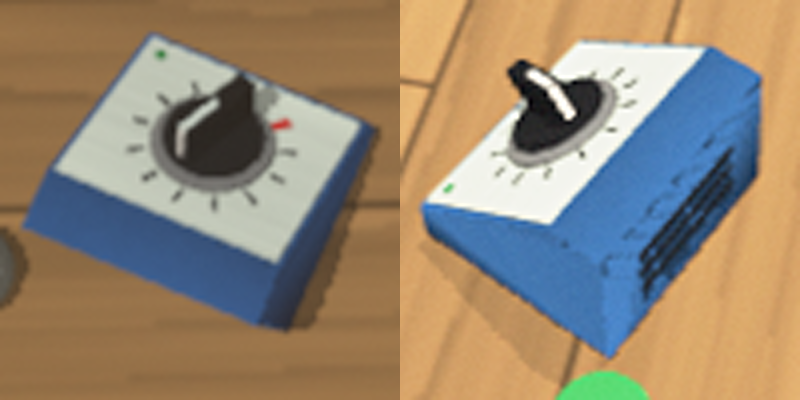

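```bash
cat > h.py <<'E'
import numpy as np,cv2
from scipy.optimize import least_squares
from plant import bot
def cams(names=("top","side")):
    o={}
    for n in names:
        d=bot.snapshot(n);o[n]=(210/np.tan(np.radians(d["fovy"]/2)),d["cx"],d["cy"],d["extrinsics"],d["frame"])
    return o
def proj(c,P):
    f,cx,cy,E=c[:4];p=np.atleast_2d(P)@E[:3,:3].T+E[:3,3]
    return np.c_[cx+f*p[:,0]/-p[:,2],cy-f*p[:,1]/-p[:,2]]
def ray(c,uv,z):
    f,cx,cy,E=c[:4];d=E[:3,:3].T@np.array([(uv[0]-cx)/f,-(uv[1]-cy)/f,-1]);o=-E[:3,:3].T@E[:3,3]
    return o+d*(z-o[2])/d[2]
def Rz(a):return np.array([[np.cos(a),-np.sin(a),0],[np.sin(a),np.cos(a),0],[0,0,1]])
E
cat > fit.py <<'E'
from h import *
C=cams();T,S=C["top"],C["side"]
tc=lambda u,v:(125+u/4-.4,148+v/4-.4); sc=lambda u,v:(190+(u-400)/4-.4,255+v/4-.4)
fl,fr,hl,hr=(-.08,-.085,.038),(-.08,.085,.038),(.04,-.085,.122),(.04,.085,.122)
obs=[(T,fl,tc(152,33)),(T,fr,tc(377,125)),(T,hl,tc(53,170)),(T,hr,tc(278,264)),
(S,fl,sc(425,205)),(S,fr,sc(582,42)),(S,hl,sc(553,222)),(S,hr,sc(708,47))]
def res(p):
    return np.ravel([proj(c,Rz(p[2])@np.array(P)+[p[0],p[1],0])-np.array(o) for c,P,o in obs])
r=least_squares(res,[.6,.3,2.5],loss="soft_l1");print("box",r.x,np.round(r.fun,1))
x,y,yaw=r.x;c35,s35=np.cos(np.radians(35)),np.sin(np.radians(35))
up=Rz(yaw)@[c35,0,s35];n=Rz(yaw)@[-s35,0,c35];ac=np.cross(n,up) # ccw = n x up
ctr=Rz(yaw)@[-.02,0,.08]+[x,y,0];print("panel ctr",ctr,"n",n,"grip",ctr+.037*n)
# pointer: angle phi ccw from upslope seen from outside
D=lambda a:np.cos(a)*up+np.sin(a)*ac
pt=lambda a,h,r:ctr+n*h+D(a)*r
print("red: ",min((np.linalg.norm(proj(T,pt(a,0,.050))[0]-tc(281,126)),a) for a in np.arange(-3.14,3.14,.02)))
o=[(T,tc(183,127)),(S,sc(570,110))];q=[(T,tc(246,80)),(S,sc(520,70))]
f=lambda p:np.ravel([proj(c,pt(p[0],.045,.032))-u for c,u in o])
for a0 in(-1,0,1):
    k=least_squares(f,[a0]);print("ptr",k.x,k.fun)
k2=lambda v:(v[0]*.7,v[1]*.7)
for nm,c,v,z in[("nose",T,(387,309),.014),("cap",T,(397,366),.014),("noseS",S,(402,341),.014),("capS",S,(455,341),.014),
 ("h1",T,(511,375),.067),("h2",T,(563,377),.067),("pl",T,(488,347),.092),("pr",T,(592,357),.092),
 ("c1",T,(507,125),.105),("c2",T,(610,132),.105),("c3",T,(600,264),.105),("c4",T,(499,256),.105),
 ("hS1",S,(479,237),.067),("hS2",S,(463,265),.067),("dish",T,(414,219),.03),("jar",T,(153,305),.085),("case",T,(658,291),.05),("purp1",T,(431,273),.014),("purp2",T,(458,321),.014),("saw1",T,(425,355),.01)]:
    print(nm,np.round(ray(c,k2(v),z),4))
E
python3 fit.py
```

```text
box [0.59123074 0.2974511  2.73409065] [ 0.4 -0.6 -1.3 -1.  -1.   0.2  1.1  1.1 -0.5 -0.3  0.1 -0.9 -0.2  1.4
  1.9 -0.7]
panel ctr [0.60959301 0.28952475 0.08      ] n [ 0.52660837 -0.22731817  0.81915204] grip [0.62907752 0.28111398 0.11030863]
red:  (np.float64(0.37091724394229153), np.float64(2.460000000000005))
ptr [-0.33532869] [ 0.06769805 -0.09080997 -4.63640124 -6.01815725]
ptr [-0.33532679] [ 0.06771435 -0.09079667 -4.63638236 -6.01817182]
ptr [-0.33532679] [ 0.06771435 -0.09079667 -4.63638236 -6.01817182]
nose [0.5209 0.0377 0.014 ]
cap [0.4063 0.0189 0.014 ]
noseS [0.5214 0.0423 0.014 ]
capS [0.4061 0.0177 0.014 ]
h1 [ 0.3873 -0.2008  0.067 ]
h2 [ 0.3822 -0.3004  0.067 ]
pl [ 0.4413 -0.1549  0.092 ]
pr [ 0.42   -0.3505  0.092 ]
c1 [ 0.8657 -0.1992  0.105 ]
c2 [ 0.849 -0.396  0.105]
c3 [ 0.5947 -0.368   0.105 ]
c4 [ 0.6126 -0.178   0.105 ]
hS1 [ 0.3902 -0.2925  0.067 ]
hS2 [ 0.4169 -0.1785  0.067 ]
dish [ 0.7005 -0.0191  0.03  ]
jar [0.5299 0.4837 0.085 ]
case [ 0.5469 -0.4953  0.05  ]
purp1 [ 0.5927 -0.0521  0.014 ]
purp2 [ 0.4949 -0.1048  0.014 ]
saw1 [ 0.4276 -0.0376  0.01  ]
```

```bash
cat > knob.py <<'E'
from h import *
x,y,yaw=0.5912,0.2975,2.734
c,s=np.cos(np.radians(35)),np.sin(np.radians(35))
up=Rz(yaw)@[c,0,s];n=Rz(yaw)@[-s,0,c];ac=np.cross(n,up);ctr=Rz(yaw)@[-.02,0,.08]+[x,y,0]
def tgt(p,H=.028,rho=.025,off=.0175):
    D=np.cos(p)*up+np.sin(p)*ac;t=-np.sin(p)*up+np.cos(p)*ac
    Q=ctr+H*n+rho*D-off*t+[0,0,.019]
    return Q,(yaw+np.arctan2(np.sin(p),c*np.cos(p)))%(2*np.pi)
if __name__=="__main__":
    p0=np.array([.296,-.607,.246])
    for p in np.arange(-.8,2.75,.1):
        q,a=tgt(p);print(round(p,2),np.round((q-p0)*100,2),round(a-2.024,2), np.round(q,3))
E
python3 knob.py
```

```text
-0.8 [ 33.66  91.94 -12.13] -0.19 [0.633 0.312 0.125]
-0.7 [ 33.41  91.98 -11.96] -0.09 [0.63  0.313 0.126]
-0.6 [ 33.15  91.99 -11.79] 0.01 [0.628 0.313 0.128]
-0.5 [ 32.9   91.97 -11.63] 0.12 [0.625 0.313 0.13 ]
-0.4 [ 32.64  91.92 -11.48] 0.23 [0.622 0.312 0.131]
-0.3 [ 32.38  91.84 -11.33] 0.35 [0.62  0.311 0.133]
-0.2 [ 32.13  91.73 -11.2 ] 0.47 [0.617 0.31  0.134]
-0.1 [ 31.88  91.6  -11.08] 0.59 [0.615 0.309 0.135]
-0.0 [ 31.64  91.44 -10.97] 0.71 [0.612 0.307 0.136]
0.1 [ 31.42  91.25 -10.88] 0.83 [0.61  0.306 0.137]
0.2 [ 31.21  91.05 -10.8 ] 0.95 [0.608 0.303 0.138]
0.3 [ 31.02  90.82 -10.74] 1.07 [0.606 0.301 0.139]
0.4 [ 30.84  90.58 -10.69] 1.19 [0.604 0.299 0.139]
0.5 [ 30.68  90.31 -10.67] 1.3 [0.603 0.296 0.139]
0.6 [ 30.55  90.04 -10.66] 1.41 [0.601 0.293 0.139]
0.7 [ 30.44  89.76 -10.66] 1.51 [0.6   0.291 0.139]
0.8 [ 30.35  89.47 -10.69] 1.61 [0.599 0.288 0.139]
0.9 [ 30.29  89.17 -10.73] 1.7 [0.599 0.285 0.139]
1.0 [ 30.25  88.87 -10.79] 1.8 [0.598 0.282 0.138]
1.1 [ 30.24  88.58 -10.86] 1.89 [0.598 0.279 0.137]
1.2 [ 30.25  88.29 -10.95] 1.97 [0.599 0.276 0.136]
1.3 [ 30.29  88.   -11.06] 2.06 [0.599 0.273 0.135]
1.4 [ 30.36  87.73 -11.17] 2.14 [0.6   0.27  0.134]
1.5 [ 30.45  87.47 -11.3 ] 2.22 [0.6   0.268 0.133]
1.6 [ 30.56  87.22 -11.44] 2.3 [0.602 0.265 0.132]
1.7 [ 30.7  87.  -11.6] 2.39 [0.603 0.263 0.13 ]
1.8 [ 30.85  86.79 -11.75] 2.47 [0.605 0.261 0.128]
1.9 [ 31.03  86.6  -11.92] 2.55 [0.606 0.259 0.127]
2.0 [ 31.23  86.44 -12.09] 2.64 [0.608 0.257 0.125]
2.1 [ 31.44  86.31 -12.26] 2.73 [0.61  0.256 0.123]
2.2 [ 31.66  86.2  -12.44] 2.82 [0.613 0.255 0.122]
2.3 [ 31.9   86.12 -12.61] 2.91 [0.615 0.254 0.12 ]
2.4 [ 32.15  86.07 -12.79] 3.01 [0.617 0.254 0.118]
2.5 [ 32.4   86.05 -12.95] 3.11 [0.62  0.253 0.116]
2.6 [ 32.66  86.06 -13.12] 3.22 [0.623 0.254 0.115]
2.7 [ 32.92  86.1  -13.27] 3.33 [0.625 0.254 0.113]
```

Call:
{"op": "carry_out", "data": {"steps": [[[33.7,91.9,0,-0.19],[33.7,91.9,0,-0.19],[33.7,91.9,0,-0.19],[33.7,91.9,0,-0.19],[33.7,91.9,0,-0.19],[33.7,91.9,0,-0.19],[33.7,91.9,0,-0.19],[33.7,91.9,0,-0.19]]], "hand": 1, "newtons": 20}}

```text
t: 0.97
ee_pos: [0.4108, -0.2921, 0.2458]
eef_rot: [[-0.965, -0.261, 0.001], [-0.261, 0.965, -0.0], [-0.001, -0.0, -1.0]]
wrist_force: [0.1, 0.7, -0.2]
grip_width: 0.46
grasp_force: 0.0
```

Call:
{"op": "carry_out", "data": {"steps": [[[22.2,60.2,0,0],[22.2,60.2,0,0],[22.2,60.2,0,0],[22.2,60.2,0,0],[22.2,60.2,0,0],[22.2,60.2,0,0],[22.2,60.2,0,0],[22.2,60.2,0,0]]]}}

```text
t: 1.63
ee_pos: [0.5261, 0.021, 0.246]
eef_rot: [[-0.965, -0.261, 0.001], [-0.261, 0.965, 0.0], [-0.001, 0.0, -1.0]]
wrist_force: [1.1, -0.1, 0.0]
grip_width: 0.006
grasp_force: 0.0
```

Call:
{"op": "carry_out", "data": {"steps": [[[10.0,27.6,0,0],[10.0,27.6,0,0],[10.0,27.6,0,0],[10.0,27.6,0,0],[10.0,27.6,0,0],[10.0,27.6,0,0],[10.0,27.6,0,0],[10.0,27.6,0,0]]]}}

```text
t: 2.3
ee_pos: [0.6272, 0.3007, 0.2435]
eef_rot: [[-0.965, -0.264, -0.0], [-0.264, 0.965, -0.0], [0.0, -0.0, -1.0]]
wrist_force: [-0.6, -1.0, -0.2]
grip_width: 0.011
grasp_force: 0.0
```

Run:
```python
from knob import *
bot.snapshot("wrist");bot.snapshot("wrist")
s=bot.observe();d=bot.snapshot("wrist");print(s["ee_pos"],s["eef_rot"].round(3) if hasattr(s["eef_rot"],"round") else s["eef_rot"])
R=np.eye(4);R[:3,:3]=s["eef_rot"];R[:3,3]=s["ee_pos"]
E=np.linalg.inv(R@d["T_tool_cam"]);c=(210/np.tan(np.radians(d["fovy"]/2)),d["cx"],d["cy"],E)
im=d["frame"][:,:,::-1].copy()
def dr(P,col):
    for u in proj(c,P):
        if abs(u).max()<2000: cv2.circle(im,tuple(int(v) for v in u.round()),2,col,-1)
B=[Rz(yaw)@np.array(p)+[x,y,0] for p in[(-.08,-.085,.038),(-.08,.085,.038),(.04,-.085,.122),(.04,.085,.122)]]
dr(B,(0,0,255))
for a in(-.335,):
    D=np.cos(a)*up+np.sin(a)*ac;T=np.cross(n,D)
    dr([ctr+.045*n+i*.033*D+j*.008*T for i in(-1,1) for j in(-1,1)],(0,255,0))
dr([ctr+.013*n+.034*(np.cos(a)*up+np.sin(a)*ac) for a in np.arange(0,6.28,.3)],(255,255,0))
cv2.imwrite("pics/w1.png",cv2.resize(im,(800,600)))
```

```text
[0.62578951 0.29652301 0.2440011 ] [[-0.965 -0.263 -0.002]
 [-0.263  0.965 -0.001]
 [ 0.002 -0.001 -1.   ]]
```

View pics/w1.png

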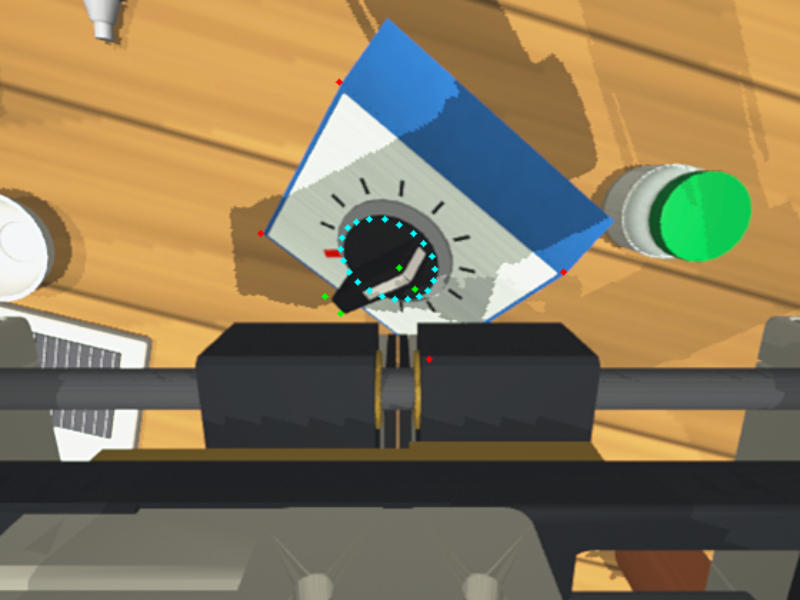

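Run:
```python
from h import *
d=bot.snapshot("wrist");T=d["T_tool_cam"];print(d["fovy"],np.round(T,3).tolist())
c=(210/np.tan(np.radians(d["fovy"]/2)),d["cx"],d["cy"],np.linalg.inv(T))
for z in(.019,0,-.02,-.045):
  for X in(-.0095,.0095): print(z,X,(proj(c,[[X,-.021,z],[X,.021,z]])/.7).round(0).tolist())
print(bot.observe()["ee_pos"])
```

```text
68.36090257774043 [[0.0, 0.966, 0.257, 0.069], [1.0, -0.0, -0.0, 0.001], [-0.0, 0.257, -0.966, -0.139], [0.0, 0.0, 0.0, 1.0]]
0.019 -0.0095 [[342.0, 380.0], [449.0, 380.0]]
0.019 0.0095 [[340.0, 335.0], [450.0, 335.0]]
0 -0.0095 [[335.0, 405.0], [455.0, 405.0]]
0 0.0095 [[333.0, 355.0], [457.0, 355.0]]
-0.02 -0.0095 [[326.0, 438.0], [463.0, 438.0]]
-0.02 0.0095 [[324.0, 381.0], [466.0, 381.0]]
-0.045 -0.0095 [[311.0, 496.0], [477.0, 495.0]]
-0.045 0.0095 [[307.0, 429.0], [481.0, 429.0]]
[0.62558039 0.29436215 0.24520501]
```

Call:
{"op": "carry_out", "data": {"steps": [[[0.8,1.8,-2,0],[0.8,1.8,-5,0],[0.8,1.8,-8,0],[0.8,1.8,-10,0],[0.8,1.8,-11,0],[0.8,1.8,-12,0],[0.8,1.8,-12,0],[0.8,1.8,-12,0]]]}}

```text
t: 3.17
ee_pos: [0.635, 0.3126, 0.1262]
eef_rot: [[-0.966, -0.26, 0.003], [-0.26, 0.966, 0.002], [-0.003, 0.002, -1.0]]
wrist_force: [3.7, 4.4, -4.4]
grip_width: 0.005
grasp_force: 2.9
```

Run:
```python
from h import *
for i in range(2):bot.snapshot("top")
C=cams();s=bot.observe();print(s["ee_pos"],s["wrist_force"],s["torque"],s["grasp_force"])
f=lambda i,x,y,w,h,W,H:cv2.resize(i[y:y+h,x:x+w,::-1],(W,H),interpolation=cv2.INTER_CUBIC)
cv2.imwrite("pics/c2.png",np.hstack([f(C["top"][4],125,148,100,100,400,400),f(C["side"][4],190,255,100,100,400,400)]))
```

```text
[0.63483378 0.31254991 0.12623019] [ 4.40414157  2.79649335 -4.32190189] [ 1.31675606 -1.67100584  0.04831405] 2.8868600871646777
```

View pics/c2.png

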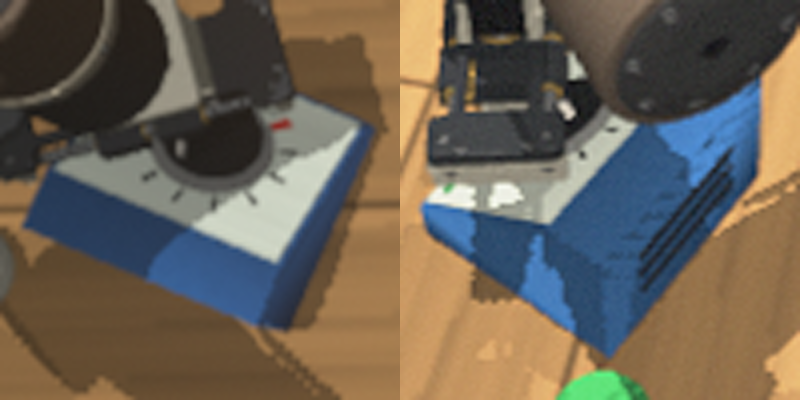

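Run:
```python
from knob import *
C=cams();s=bot.observe();R=np.array(s["eef_rot"]);p=np.array(s["ee_pos"])
for z in(.019,0,-.047,-.09):
  for n_,f in(("side",lambda u:(400+(u[0]-190)*4,(u[1]-255)*4)),("top",lambda u:((u[0]-125)*4,(u[1]-148)*4))):
    print(z,n_,[tuple(int(v) for v in f(proj(C[n_],p+R@[X,Y,z])[0])) for X in(-.0095,.0095) for Y in(-.021,.021)])
print(s["wrist_force"],s["torque"])
a=C["side"][4][290:310:4,190:235:3];print(a.mean(2).astype(int))
```

```text
0.019 side [(503, 94), (500, 148), (532, 93), (530, 147)]
0.019 top [(197, 79), (137, 96), (204, 106), (144, 123)]
0 side [(501, 77), (498, 131), (530, 76), (528, 130)]
0 top [(190, 75), (129, 92), (198, 102), (137, 119)]
-0.047 side [(494, 32), (491, 87), (524, 31), (522, 86)]
-0.047 top [(173, 62), (110, 80), (181, 91), (118, 108)]
-0.09 side [(487, -10), (484, 44), (518, -11), (516, 43)]
-0.09 top [(156, 50), (91, 69), (164, 80), (99, 98)]
[ 5.06569595  2.86174262 -3.61486106] [ 1.34433362 -1.60644551  0.03686323]
[[183 121 117  96  75  70  73  75  73  71  69  49  53  55 113]
 [140 164 116  49  46  42  44  40  36  37  39  44  43  65 176]
 [129 170 139 142  91 138 139 138 138 137 138 136 131 137 170]
 [167 158 161 231 159 237 220 150 237 235 145 152 155 189 194]
 [160 155 123 122 176 222 208 147 204 149 147 153 191 191  76]]
```

Call:
{"op": "carry_out", "data": {"steps": [[[0,0,0.5,0],[0,0,1,0],[0,0,1.5,0],[0,0,1.5,0],[0,0,1.5,0],[0,0,1.5,0]]]}}

```text
t: 3.97
ee_pos: [0.6341, 0.3122, 0.1412]
eef_rot: [[-0.966, -0.26, 0.001], [-0.26, 0.966, 0.0], [-0.001, 0.0, -1.0]]
wrist_force: [1.3, 0.5, 2.0]
grip_width: 0.005
grasp_force: 0.8
```

Run:
```python
from knob import *
s=bot.observe();print(s["wrist_force"],s["ee_pos"])
p0=np.array([.634,.312,.141])
for p in np.arange(-.8,2.75,.1):
    q,a=tgt(p,H=.034);print(round(p,2),np.round((q-p0)*100,1),round(a-1.834,2))
```

```text
[1.29002662 0.45767045 1.96786477] [0.63405058 0.3122236  0.1412027 ]
-0.8 [ 0.2 -0.1 -1.1] 0.0
-0.7 [-0.1 -0.1 -1. ] 0.1
-0.6 [-0.3 -0.  -0.8] 0.2
-0.5 [-0.6 -0.1 -0.6] 0.31
-0.4 [-0.8 -0.1 -0.5] 0.42
-0.3 [-1.1 -0.2 -0.3] 0.54
-0.2 [-1.4 -0.3 -0.2] 0.66
-0.1 [-1.6 -0.4 -0.1] 0.78
-0.0 [-1.8 -0.6  0. ] 0.9
0.1 [-2.1 -0.8  0.1] 1.02
0.2 [-2.3 -1.   0.2] 1.14
0.3 [-2.5 -1.2  0.3] 1.26
0.4 [-2.6 -1.5  0.3] 1.38
0.5 [-2.8 -1.7  0.3] 1.49
0.6 [-2.9 -2.   0.3] 1.6
0.7 [-3.  -2.3  0.3] 1.7
0.8 [-3.1 -2.6  0.3] 1.8
0.9 [-3.2 -2.9  0.3] 1.89
1.0 [-3.2 -3.2  0.2] 1.99
1.1 [-3.2 -3.5  0.1] 2.08
1.2 [-3.2 -3.7  0. ] 2.16
1.3 [-3.2 -4.  -0.1] 2.25
1.4 [-3.1 -4.3 -0.2] 2.33
1.5 [-3.  -4.6 -0.3] 2.41
1.6 [-2.9 -4.8 -0.5] 2.49
1.7 [-2.8 -5.  -0.6] 2.58
1.8 [-2.6 -5.2 -0.8] 2.66
1.9 [-2.5 -5.4 -0.9] 2.74
2.0 [-2.3 -5.6 -1.1] 2.83
2.1 [-2.  -5.7 -1.3] 2.92
2.2 [-1.8 -5.8 -1.4] 3.01
2.3 [-1.6 -5.9 -1.6] 3.1
2.4 [-1.3 -6.  -1.8] 3.2
2.5 [-1.1 -6.  -2. ] 3.3
2.6 [-0.8 -6.  -2.1] 3.41
2.7 [-0.6 -5.9 -2.3] 3.52
```

Call:
{"op": "carry_out", "data": {"steps": [[[-0.1,-0.1,-0.5,0.1],[-0.3,0,-0.8,0.2],[-0.3,0,-0.8,0.2],[-0.4,0,-0.7,0.26],[-0.6,-0.1,-0.6,0.31],[-0.7,-0.1,-0.5,0.36],[-0.8,-0.1,-0.5,0.42],[-0.8,-0.1,-0.5,0.42]]]}}

```text
t: 4.63
ee_pos: [0.6259, 0.3124, 0.135]
eef_rot: [[-0.775, -0.631, 0.0], [-0.631, 0.775, 0.001], [-0.001, 0.001, -1.0]]
wrist_force: [3.9, 4.5, -4.7]
grip_width: 0.005
grasp_force: 2.7
```

Call:
{"op": "carry_out", "data": {"steps": [[[-0.3,-0.1,0.2,0.12],[-0.6,-0.2,0.3,0.24],[-0.8,-0.3,0.4,0.36],[-1.0,-0.5,0.5,0.48],[-1.0,-0.5,0.5,0.48]]]}}

```text
t: 5.05
ee_pos: [0.6154, 0.3075, 0.1402]
eef_rot: [[-0.393, -0.92, -0.0], [-0.92, 0.393, 0.001], [-0.001, 0.001, -1.0]]
wrist_force: [0.6, 5.4, -4.3]
grip_width: 0.005
grasp_force: 2.7
```

Call:
{"op": "carry_out", "data": {"steps": [[[-0.3,-0.2,0.1,0.12],[-0.5,-0.4,0.2,0.24],[-0.7,-0.6,0.3,0.36],[-0.8,-0.9,0.3,0.48],[-1.0,-1.1,0.3,0.59],[-1.1,-1.4,0.3,0.7],[-1.2,-1.7,0.3,0.8],[-1.3,-2.0,0.3,0.9]]]}}

```text
t: 5.72
ee_pos: [0.6016, 0.287, 0.1429]
eef_rot: [[0.474, -0.881, -0.002], [-0.881, -0.474, 0.0], [-0.001, 0.002, -1.0]]
wrist_force: [-1.7, 5.2, -1.7]
grip_width: 0.005
grasp_force: 2.0
```

Call:
{"op": "carry_out", "data": {"steps": [[[-0.1,-0.3,0,0.09],[-0.1,-0.6,-0.1,0.19],[-0.1,-0.9,-0.2,0.28],[-0.1,-1.1,-0.3,0.36],[-0.1,-1.4,-0.4,0.45],[0,-1.7,-0.5,0.53],[0.1,-2.0,-0.6,0.61],[0.2,-2.2,-0.8,0.69]]]}}

```text
t: 6.38
ee_pos: [0.6034, 0.2644, 0.1351]
eef_rot: [[0.925, -0.379, -0.003], [-0.379, -0.925, -0.001], [-0.002, 0.002, -1.0]]
wrist_force: [-4.0, 1.7, 3.7]
grip_width: 0.005
grasp_force: 2.4
```

Call:
{"op": "carry_out", "data": {"steps": [[[0.1,-0.2,-0.1,0.09],[0.3,-0.4,-0.3,0.17],[0.4,-0.6,-0.4,0.25],[0.6,-0.8,-0.6,0.34],[0.6,-0.8,-0.6,0.34]]]}}

```text
t: 6.8
ee_pos: [0.6099, 0.256, 0.129]
eef_rot: [[0.999, -0.048, -0.002], [-0.048, -0.999, -0.001], [-0.002, 0.001, -1.0]]
wrist_force: [-3.0, 1.3, 0.4]
grip_width: 0.003
grasp_force: 1.8
```

Run:
```python
from h import *
bot.snapshot("side")
C=cams();s=bot.observe();print(s["ee_pos"],s["wrist_force"])
f=lambda i,x,y,w,h,W,H:cv2.resize(i[y:y+h,x:x+w,::-1],(W,H),interpolation=cv2.INTER_CUBIC)
cv2.imwrite("pics/c3.png",np.hstack([f(C["top"][4],125,148,100,100,400,400),f(C["side"][4],190,255,100,100,400,400)]))
```

```text
[0.60996165 0.25623738 0.12920518] [-3.56667184 -0.16513511  1.62052103]
```

View pics/c3.png

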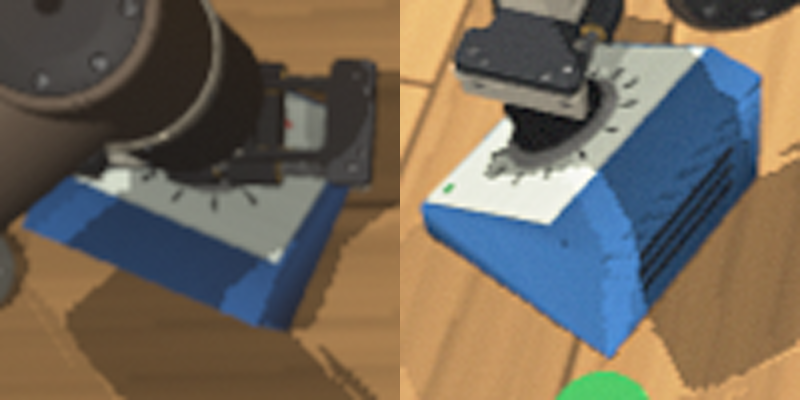

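Call:
{"op": "carry_out", "data": {"steps": [[[0.15,-0.05,-0.1,0.05],[0.3,-0.1,-0.2,0.09],[0.4,-0.15,-0.25,0.13],[0.5,-0.2,-0.3,0.18],[0.5,-0.2,-0.3,0.18]]]}}

```text
t: 7.37
ee_pos: [0.6148, 0.2535, 0.1264]
eef_rot: [[0.991, 0.131, -0.002], [0.131, -0.991, -0.002], [-0.003, 0.002, -1.0]]
wrist_force: [-4.4, -2.5, 4.1]
grip_width: 0.005
grasp_force: 3.2
```

Call:
{"op": "carry_out", "data": {"steps": [[[0.1,-0.05,-0.1,0.05],[0.2,-0.1,-0.2,0.09],[0.2,-0.1,-0.2,0.09]]]}}

```text
t: 7.62
ee_pos: [0.6173, 0.2524, 0.125]
eef_rot: [[0.976, 0.219, -0.001], [0.219, -0.976, -0.002], [-0.002, 0.002, -1.0]]
wrist_force: [-3.8, -3.8, 6.0]
grip_width: 0.004
grasp_force: 3.6
```

Call:
{"op": "carry_out", "data": {"steps": [[[0.15,-0.05,-0.1,0.05],[0.15,-0.05,-0.1,0.05]]]}}

```text
t: 7.78
ee_pos: [0.619, 0.2519, 0.1242]
eef_rot: [[0.963, 0.268, -0.001], [0.268, -0.963, -0.002], [-0.002, 0.002, -1.0]]
wrist_force: [-5.7, -4.0, 7.5]
grip_width: 0.004
grasp_force: 4.1
```

Call:
{"op": "carry_out", "data": {"steps": [[[0.15,-0.05,-0.1,0.05],[0.15,-0.05,-0.1,0.05]]]}}

```text
t: 7.95
ee_pos: [0.6207, 0.2514, 0.1235]
eef_rot: [[0.949, 0.316, -0.0], [0.316, -0.949, -0.002], [-0.001, 0.002, -1.0]]
wrist_force: [-4.4, -4.4, 7.8]
grip_width: 0.008
grasp_force: 4.2
```

Run:
```python
from h import *
C=cams();w=bot.snapshot("wrist")["frame"];s=bot.observe();print(s["ee_pos"],s["wrist_force"],s["torque"])
f=lambda i,x,y,w,h,W,H:cv2.resize(i[y:y+h,x:x+w,::-1],(W,H),interpolation=cv2.INTER_CUBIC)
cv2.imwrite("pics/c4.png",np.hstack([f(w,160,60,240,240,400,400),f(C["side"][4],190,255,100,100,400,400)]))
```

```text
[0.62064136 0.25142378 0.12353558] [-3.98238775 -3.26013856  7.74040785] [-1.57369556  1.55239671  0.07071396]
```

View pics/c4.png

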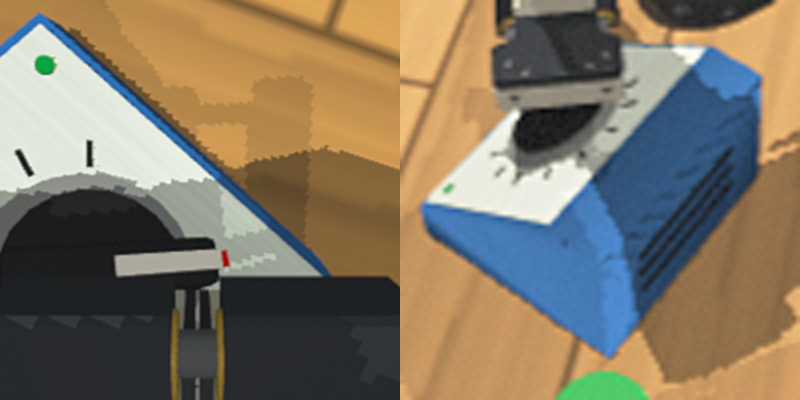

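```bash
cat > ang.py <<'E'
from knob import *
import sys
def ang(pts,dx=(0,0)):
    s=bot.observe();d=bot.snapshot("wrist");R=np.eye(4);R[:3,:3]=s["eef_rot"];R[:3,3]=s["ee_pos"]
    c=(210/np.tan(np.radians(d["fovy"]/2)),d["cx"],d["cy"],np.linalg.inv(R@d["T_tool_cam"]))
    # intersect rays with plane of bar top
    q=[]
    for u in pts:
        f,cx,cy,E=c;dd=E[:3,:3].T@np.array([(u[0]-cx)/f,-(u[1]-cy)/f,-1]);o=-E[:3,:3].T@E[:3,3]
        k=((ctr+.045*n-o)@n)/(dd@n);P=o+k*dd-ctr;q.append([P@up,P@ac])
    q=np.array(q);v=q[1]-q[0];print(q.round(4),"phi",np.arctan2(v[1],v[0]),"angle",2.45-np.arctan2(v[1],v[0]))
g=lambda u,v:(160+u*.6,60+v*.6)
ang([g(115,265),g(220,258)])      # white strip centreline
ang([g(3,250),g(212,238)])        # far edge of bar
E
python3 ang.py
```

```text
[[ 0.0013 -0.0021]
 [-0.0225  0.0229]] phi 2.330706887023952 angle 0.11929311297604839
[[ 0.018  -0.0287]
 [-0.026   0.0169]] phi 2.3383524440548835 angle 0.11164755594511666
```

Call:
{"op": "carry_out", "data": {"steps": [[[0.12,0,-0.05,0.05],[0.12,0,-0.05,0.05]]]}}

```text
t: 8.37
ee_pos: [0.6219, 0.2512, 0.1232]
eef_rot: [[0.932, 0.363, -0.001], [0.363, -0.932, -0.002], [-0.001, 0.002, -1.0]]
wrist_force: [-5.2, -5.2, 9.2]
grip_width: 0.004
grasp_force: 4.5
```

Call:
{"op": "carry_out", "data": {"steps": [[[0.12,0,-0.05,0.05],[0.12,0,-0.05,0.05]]]}}

```text
t: 8.53
ee_pos: [0.6232, 0.2509, 0.1227]
eef_rot: [[0.913, 0.409, -0.001], [0.409, -0.913, -0.003], [-0.002, 0.002, -1.0]]
wrist_force: [-4.1, -5.7, 8.4]
grip_width: 0.003
grasp_force: 4.6
```

Call:
{"op": "carry_out", "data": {"steps": [[[0.12,0.03,-0.05,0.05],[0.12,0.03,-0.05,0.05]]]}}

```text
t: 8.7
ee_pos: [0.6243, 0.2509, 0.1223]
eef_rot: [[0.891, 0.454, -0.001], [0.454, -0.891, -0.003], [-0.002, 0.002, -1.0]]
wrist_force: [-3.7, -7.7, 10.0]
grip_width: 0.002
grasp_force: 5.3
```

Call:
{"op": "carry_out", "data": {"steps": [[[0.12,0.03,-0.05,0.04],[0.12,0.03,-0.05,0.04]]]}}

```text
t: 8.87
ee_pos: [0.625, 0.2508, 0.122]
eef_rot: [[0.873, 0.489, -0.002], [0.489, -0.873, -0.004], [-0.003, 0.002, -1.0]]
wrist_force: [-6.6, -9.2, 12.5]
grip_width: 0.005
grasp_force: 7.1
```

Run:
```python
from h import *
w=bot.snapshot("wrist")["frame"];s=bot.observe();print(s["ee_pos"],s["wrist_force"],s["torque"])
hi=w[60:300,160:400]
g=cv2.resize(hi[:,:,::-1],(800,800),interpolation=cv2.INTER_CUBIC)[200:700]
cv2.imwrite("pics/c5.png",g)
C=cams(("side",));cv2.imwrite("pics/side_now.png",C["side"][4][:,:,::-1])
```

```text
[0.62491965 0.25077606 0.12195173] [-6.19258836 -8.63009979 12.71283539] [-3.00966641  2.51916923  0.05851878]
```

View pics/c5.png

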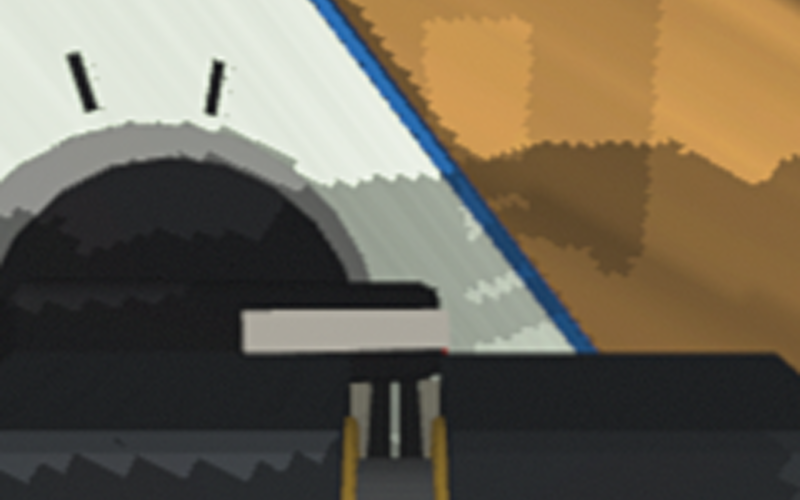

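Run:
```python
import re
src=open("ang.py").read().split("g=lambda")[0];exec(src)
g=lambda u,v:(160+u*.3,60+(v+200)*.3)
ang([g(243,332),g(447,330)]);ang([g(10,283),g(425,284)])
a=cv2.imread("pics/side_raw.png",0).astype(np.float32);b=cv2.imread("pics/side_now.png",0).astype(np.float32)
for (x0,y0,w,h) in((245,315,40,35),(190,295,50,40)):
    print(cv2.phaseCorrelate(cv2.Laplacian(a[y0:y0+h,x0:x0+w],5),cv2.Laplacian(b[y0:y0+h,x0:x0+w],5)))
```

```text
[[ 0.0015 -0.0016]
 [-0.0248  0.0207]] phi 2.436961939848627 angle 0.013038060151373099
[[ 0.0216 -0.0277]
 [-0.0268  0.0127]] phi 2.446881892235012 angle 0.0031181077649882205
((-0.35985762971211344, -0.17546117572781128), 0.19712917274898953)
((0.009535157576028297, 0.18156161705987728), 0.8213231539726258)
```

Call:
{"op": "carry_out", "data": {"steps": [[[-0.5,-0.4,0.3,0],[-0.5,-0.4,1.5,0],[-0.5,-0.4,5,0],[-0.5,-0.4,9,0],[-0.5,-0.4,12,0],[-4,-5,12,-0.1],[-8,-10,12,-0.2],[-11,-15,12,-0.3]]]}}

```text
t: 9.73
ee_pos: [0.5457, 0.1487, 0.2417]
eef_rot: [[0.979, 0.205, 0.002], [0.205, -0.979, 0.001], [0.002, -0.001, -1.0]]
wrist_force: [0.1, 0.1, -0.4]
grip_width: 0.001
grasp_force: 0.0
```

Call:
{"op": "carry_out", "data": {"steps": [[[-3,-4,-2,0],[-5.4,-7.2,-4,-0.02],[-5.4,-7.2,-4,-0.02],[-5.4,-7.2,-4,-0.02],[-5.4,-7.2,-4,-0.02],[-5.4,-7.2,-4,-0.02],[-5.4,-7.2,-4,-0.02]]], "hand": -0.3}}

```text
t: 10.32
ee_pos: [0.4935, 0.0779, 0.2014]
eef_rot: [[0.982, 0.191, 0.001], [0.191, -0.982, 0.001], [0.002, -0.0, -1.0]]
wrist_force: [0.2, 0.2, -0.1]
grip_width: 0.478
grasp_force: 0.0
```

Run:
```python
from h import *
s=bot.observe();d=bot.snapshot("wrist");R=np.eye(4);R[:3,:3]=s["eef_rot"];R[:3,3]=s["ee_pos"]
print(s["ee_pos"],s["grip_width"],np.arctan2(s["eef_rot"][1][1],s["eef_rot"][0][1]))
c=(210/np.tan(np.radians(d["fovy"]/2)),d["cx"],d["cy"],np.linalg.inv(R@d["T_tool_cam"]))
C=cams(("top",))["top"];f=C[4]
# orange blob and knob check from the top view
hsv=cv2.cvtColor(f,cv2.COLOR_RGB2HSV)
im=d["frame"][:,:,::-1].copy()
for P,k in(((.521,.040,.014),(0,0,255)),((.406,.0185,.014),(0,255,0)),((.4617,.0286,.028),(255,255,0))):
    u=proj(c,P)[0];cv2.circle(im,tuple(int(v) for v in u),3,k,-1);print(u)
t=f[148:248,125:225,::-1]
cv2.imwrite("pics/c6.png",np.hstack([cv2.resize(im,(530,400)),cv2.resize(t,(270,400)[::1],interpolation=cv2.INTER_CUBIC)]))
```

```text
[0.49345002 0.07786786 0.20135737] 0.4778256572531735 -1.3786532526150372
[318.70308287 168.2273657 ]
[314.58219282 268.82348246]
[318.34670267 226.45200474]
```

View pics/c6.png

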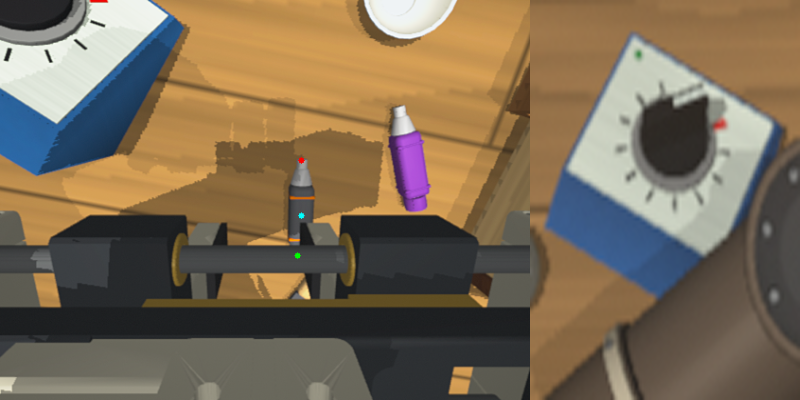

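Call:
{"op": "carry_out", "data": {"steps": [[[-3.2,-4.9,-3,-0.02],[-3.2,-4.9,-6,-0.02],[-3.2,-4.9,-10,-0.02],[-3.2,-4.9,-13,-0.02],[-3.2,-4.9,-15,-0.02],[-3.2,-4.9,-15,-0.02],[-3.2,-4.9,-15,-0.02]]]}}

```text
t: 11.0
ee_pos: [0.4603, 0.0281, 0.0501]
eef_rot: [[0.985, 0.172, -0.002], [0.172, -0.985, -0.001], [-0.002, 0.001, -1.0]]
wrist_force: [-0.4, -0.1, 0.5]
grip_width: 0.651
grasp_force: 0.0
```

Call:
{"op": "carry_out", "data": {"steps": [[[0.1,0,-1.4,0],[0.1,0,-2.4,0],[0.1,0,-2.8,0],[0.1,0,-2.8,0]]]}}

```text
t: 11.33
ee_pos: [0.4621, 0.0285, 0.0233]
eef_rot: [[0.985, 0.172, 0.001], [0.172, -0.985, 0.0], [0.001, -0.0, -1.0]]
wrist_force: [-0.2, 0.4, 0.7]
grip_width: 0.646
grasp_force: 0.0
```

Call:
{"op": "carry_out", "data": {"steps": [[[0,0,0,0],[0,0,0,0],[0,0,0,0],[0,0,0,0],[0,0,0,0],[0,0,0,0],[0,0,0,0],[0,0,0,0]]], "hand": 1, "newtons": 25}}

```text
t: 12.0
ee_pos: [0.4615, 0.028, 0.023]
eef_rot: [[0.985, 0.172, 0.0], [0.172, -0.985, 0.0], [0.0, 0.0, -1.0]]
wrist_force: [-1.6, -0.5, 7.1]
grip_width: 0.319
grasp_force: 24.9
```

Call:
{"op": "carry_out", "data": {"steps": [[[0,0,2,0],[0,0,5,0],[0,0,9,0],[0,0,12,0],[0,0,14,0],[1,-4,14,-0.07],[2,-8,14,-0.14],[3,-12,14,-0.2]]]}}

```text
t: 12.67
ee_pos: [0.4916, -0.0925, 0.1633]
eef_rot: [[1.0, -0.028, 0.002], [-0.028, -1.0, 0.001], [0.002, -0.001, -1.0]]
wrist_force: [1.0, 0.5, -1.9]
grip_width: 0.315
grasp_force: 24.9
```

Call:
{"op": "carry_out", "data": {"steps": [[[0,0,0,0],[0,0,0,0],[0,0,0,0],[0,0,0,0]]]}}

```text
t: 13.0
ee_pos: [0.491, -0.0915, 0.1623]
eef_rot: [[1.0, -0.027, -0.001], [-0.027, -1.0, 0.0], [-0.001, -0.0, -1.0]]
wrist_force: [-0.4, 0.2, -1.5]
grip_width: 0.319
grasp_force: 24.9
```

Call:
{"op": "carry_out", "data": {"steps": [[[1,-4,0,-0.03],[2,-8,0,-0.07],[3,-12,0,-0.07],[4,-15,0,-0.07],[4.2,-17.1,0,-0.07],[4.2,-17.1,0,-0.07],[4.2,-17.1,0,-0.07],[4.2,-17.1,0,-0.07]]]}}

```text
t: 13.67
ee_pos: [0.5333, -0.2618, 0.1623]
eef_rot: [[0.995, -0.096, -0.001], [-0.096, -0.995, 0.0], [-0.001, -0.0, -1.0]]
wrist_force: [-0.8, -0.0, -1.9]
grip_width: 0.321
grasp_force: 24.9
```

Run:
```python
from h import *
s=bot.observe();d=bot.snapshot("wrist");R=np.eye(4);R[:3,:3]=s["eef_rot"];R[:3,3]=s["ee_pos"]
print(s["ee_pos"])
c=(210/np.tan(np.radians(d["fovy"]/2)),d["cx"],d["cy"],np.linalg.inv(R@d["T_tool_cam"]))
im=d["frame"][:,:,::-1].copy()
yw=-.095;F=np.array([.563,-.265,0])
def dot(l,k):
    u=proj(c,F+Rz(yw)@np.array(l))[0];cv2.circle(im,tuple(int(v) for v in np.clip(u,-50,900)),3,k,-1)
for sy in(-1,1):
    dot((.041,sy*.0975,.105),(0,0,255))      # chest front top corners
    dot((.0,sy*.079,.083),(0,255,0)); dot((.04,sy*.079,.083),(0,255,0)) # wall inner tops
    dot((-.1,sy*.079,.083),(0,255,0)); dot((-.133,sy*.0975,.092),(255,0,0))
t=cams(("top",))["top"][4][:,:,::-1][160:280,320:440]
cv2.imwrite("pics/c7.png",np.hstack([cv2.resize(im,(500,400)),cv2.resize(t,(300,400))]))
```

```text
[ 0.53329498 -0.26175336  0.16229155]
```

View pics/c7.png

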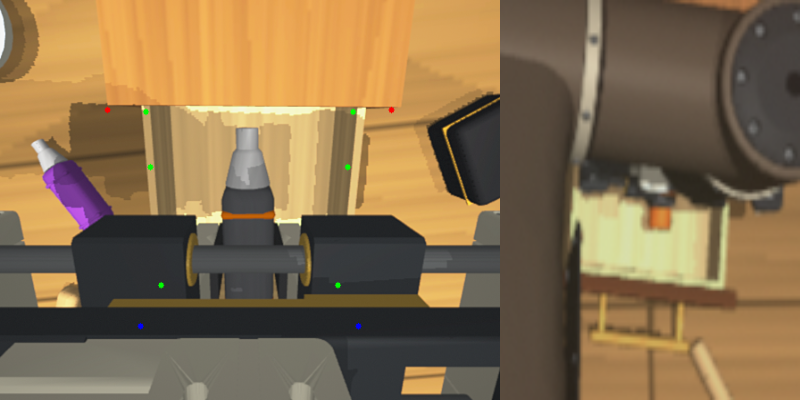

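Call:
{"op": "carry_out", "data": {"steps": [[[0,-0.2,-3,0],[0,-0.2,-6,0],[0,-0.2,-8.5,0],[0,-0.2,-10,0],[0,-0.2,-10.6,0],[0,-0.2,-11.0,0],[0,-0.2,-11.0,0]]]}}

```text
t: 14.35
ee_pos: [0.5337, -0.2644, 0.0527]
eef_rot: [[0.995, -0.096, -0.0], [-0.096, -0.995, -0.0], [-0.0, 0.0, -1.0]]
wrist_force: [-0.6, -0.4, -1.5]
grip_width: 0.32
grasp_force: 24.9
```

Call:
{"op": "carry_out", "data": {"steps": [[[0,0,-0.1,0],[0,0,-0.2,0],[0,0,-0.2,0]]]}}

```text
t: 14.6
ee_pos: [0.5339, -0.265, 0.0515]
eef_rot: [[0.995, -0.098, 0.002], [-0.098, -0.995, -0.0], [0.002, 0.0, -1.0]]
wrist_force: [0.2, 0.2, -0.6]
grip_width: 0.313
grasp_force: 24.9
```

Call:
{"op": "carry_out", "data": {"steps": [[[0,0,-0.1,0],[0,0,-0.1,0]]]}}

```text
t: 14.77
ee_pos: [0.5335, -0.2651, 0.0499]
eef_rot: [[0.995, -0.098, 0.001], [-0.098, -0.995, -0.0], [0.001, 0.0, -1.0]]
wrist_force: [-0.2, 0.6, -1.5]
grip_width: 0.318
grasp_force: 24.9
```

Call:
{"op": "carry_out", "data": {"steps": [[[0,0,-0.1,0],[0,0,-0.1,0]]]}}

```text
t: 14.93
ee_pos: [0.5337, -0.2651, 0.049]
eef_rot: [[0.995, -0.098, 0.001], [-0.098, -0.995, -0.0], [0.001, 0.0, -1.0]]
wrist_force: [0.5, 0.9, 1.9]
grip_width: 0.321
grasp_force: 24.9
```

Call:
{"op": "carry_out", "data": {"steps": [[[0,0,-0.05,0],[0,0,-0.05,0],[0,0,-0.05,0],[0,0,-0.05,0],[0,0,-0.05,0],[0,0,-0.05,0],[0,0,-0.05,0],[0,0,-0.05,0]]], "hand": -0.1}}

```text
t: 15.6
ee_pos: [0.5333, -0.265, 0.048]
eef_rot: [[0.995, -0.098, -0.0], [-0.098, -0.995, -0.0], [-0.0, 0.0, -1.0]]
wrist_force: [0.1, 0.4, 0.9]
grip_width: 0.55
grasp_force: 0.0
```

Call:
{"op": "carry_out", "data": {"steps": [[[0,0,1,0],[0,0,3,0],[0,0,6,0],[0,0,10,0],[0,0,14,0],[0,0,15,0],[0,0,15,0]]]}}

```text
t: 16.18
ee_pos: [0.5355, -0.2657, 0.2037]
eef_rot: [[0.995, -0.097, 0.008], [-0.097, -0.995, -0.002], [0.009, 0.001, -1.0]]
wrist_force: [0.7, 0.7, -0.2]
grip_width: 0.552
grasp_force: 0.0
```

Call:
{"op": "carry_out", "data": {"steps": [[[-4,0.5,0,0],[-8,1,0,0],[-12,1.4,0,0],[-16,1.8,0,0],[-18.4,2.1,0,0],[-18.4,2.1,0,0],[-18.4,2.1,0,0],[-18.4,2.1,0,0]]], "hand": 1}}

```text
t: 16.85
ee_pos: [0.3498, -0.2441, 0.1986]
eef_rot: [[0.995, -0.098, 0.001], [-0.098, -0.995, -0.0], [0.001, 0.0, -1.0]]
wrist_force: [0.3, -0.2, 0.1]
grip_width: 0.027
grasp_force: 0.0
```

Call:
{"op": "carry_out", "data": {"steps": [[[0,0,-3,0],[0,0,-6,0],[0,0,-9,0],[0,0,-12,0],[0,0,-14,0],[0,0,-14,0],[0,0,-14,0]]]}}

```text
t: 17.43
ee_pos: [0.3494, -0.244, 0.0572]
eef_rot: [[0.995, -0.097, -0.004], [-0.097, -0.995, 0.0], [-0.004, 0.0, -1.0]]
wrist_force: [0.6, 0.1, -0.1]
grip_width: 0.003
grasp_force: 0.0
```

Call:
{"op": "carry_out", "data": {"steps": [[[1,-0.1,0,0],[2,-0.2,0,0],[3,-0.3,0,0],[3.6,-0.35,0,0],[4.4,-0.4,0,0],[5.4,-0.5,0,0],[6.4,-0.6,0,0],[7.4,-0.7,0,0]]]}}

```text
t: 18.1
ee_pos: [0.4245, -0.2511, 0.0582]
eef_rot: [[0.995, -0.098, 0.0], [-0.098, -0.995, -0.0], [0.0, 0.0, -1.0]]
wrist_force: [-1.8, 0.7, 0.3]
grip_width: 0.006
grasp_force: 0.7
```

Call:
{"op": "carry_out", "data": {"steps": [[[1,-0.1,0,0],[2,-0.2,0,0],[3,-0.3,0,0],[4,-0.4,0,0],[5,-0.5,0,0],[6,-0.6,0,0],[7,-0.7,0,0],[7.5,-0.7,0,0]]]}}

```text
t: 18.77
ee_pos: [0.5002, -0.2582, 0.058]
eef_rot: [[0.995, -0.097, 0.001], [-0.097, -0.995, -0.0], [0.001, 0.0, -1.0]]
wrist_force: [-2.7, -1.7, 1.2]
grip_width: 0.004
grasp_force: 2.0
```

Expected end near x ≈ 0.54; continue slowly.

Call:
{"op": "carry_out", "data": {"steps": [[[0.6,-0.05,0,0],[1.2,-0.1,0,0],[1.8,-0.2,0,0],[2.3,-0.2,0,0],[2.7,-0.25,0,0],[3.0,-0.3,0,0],[3.0,-0.3,0,0]]]}}

```text
t: 19.35
ee_pos: [0.5293, -0.2611, 0.0581]
eef_rot: [[0.995, -0.097, 0.001], [-0.097, -0.995, -0.0], [0.001, 0.0, -1.0]]
wrist_force: [0.5, 0.0, -0.4]
grip_width: 0.003
grasp_force: 0.0
```

Call:
{"op": "carry_out", "data": {"steps": [[[0.2,0,0,0],[0.4,0,0,0],[0.6,-0.05,0,0],[0.6,-0.05,0,0]]]}}

```text
t: 19.68
ee_pos: [0.5348, -0.2616, 0.0581]
eef_rot: [[0.995, -0.098, 0.0], [-0.098, -0.995, -0.0], [0.0, 0.0, -1.0]]
wrist_force: [-0.2, 0.4, 0.4]
grip_width: 0.005
grasp_force: 0.1
```

Call:
{"op": "carry_out", "data": {"steps": [[[0.2,0,0,0],[0.4,0,0,0],[0.6,-0.05,0,0],[0.6,-0.05,0,0]]]}}

```text
t: 20.02
ee_pos: [0.5409, -0.2621, 0.0581]
eef_rot: [[0.995, -0.097, 0.001], [-0.097, -0.995, -0.0], [0.001, 0.0, -1.0]]
wrist_force: [-1.4, -0.9, -0.2]
grip_width: 0.005
grasp_force: 0.0
```

Call:
{"op": "carry_out", "data": {"steps": [[[0.2,0,0,0],[0.4,0,0,0],[0.4,0,0,0]]]}}

```text
t: 20.27
ee_pos: [0.5415, -0.262, 0.0579]
eef_rot: [[0.995, -0.098, -0.006], [-0.098, -0.995, 0.001], [-0.006, -0.0, -1.0]]
wrist_force: [-9.7, -0.7, 7.8]
grip_width: 0.009
grasp_force: 4.9
```

Call:
{"op": "carry_out", "data": {"steps": [[[-1.5,0.1,0,0],[-4,0.4,0,0],[-7,0.7,0,0],[-7,0.7,4,0],[-7,0.7,8,0],[-8,0,12,0],[-10,-4,16,0],[-12,-8,18,0]]]}}

```text
t: 20.93
ee_pos: [0.4356, -0.3225, 0.2303]
eef_rot: [[0.996, -0.094, 0.006], [-0.094, -0.996, -0.002], [0.006, 0.002, -1.0]]
wrist_force: [0.9, -1.3, -0.1]
grip_width: 0.005
grasp_force: 0.0
```

Call:
{"op": "carry_out", "data": {"steps": [[[-3,-4,0,0],[-6,-8,0,0],[-8,-12,0,0],[-10,-16,0,0],[-12,-20,0,0],[-12,-22,0,0],[-12,-22,0,0],[-12,-22,0,0]]]}}

```text
t: 21.6
ee_pos: [0.313, -0.5443, 0.225]
eef_rot: [[0.995, -0.101, -0.001], [-0.101, -0.995, 0.0], [-0.001, -0.0, -1.0]]
wrist_force: [0.0, 0.7, -0.3]
grip_width: 0.008
grasp_force: 0.0
```

Run:
```python
from knob import *
C=cams();s=bot.observe();print(s["t"],s["ee_pos"],s["wrist_force"])
T=C["top"];f=T[4];a0=cv2.imread("pics/top_raw.png")[:,:,::-1]
hsv=cv2.cvtColor(f,cv2.COLOR_RGB2HSV)
# brass pixels in the strip in front of the chest
m=cv2.inRange(hsv,(18,140,90),(30,255,255));m[:, :330]=0;m[:,430:]=0;m[:150]=0;m[290:]=0
k,l,st,ce=cv2.connectedComponentsWithStats(m)
for i in range(1,k):
    if st[i,4]>8: print("brass",st[i],ray(T,ce[i],.067).round(3))
F=np.array([.6037,-.273,0]) 
print("predicted handle if shut",(F-Rz(-.095)@[.050,0,0]).round(3),proj(T,F-Rz(-.095)@[.05,0,0]+[0,0,.067]))
# box / bystanders moved?
for n_,(x0,y0,w,h) in dict(box=(125,148,100,90),dish=(268,132,44,44),jar=(90,195,45,40),case=(435,180,50,45)).items():
    g=lambda i:cv2.Canny(np.ascontiguousarray(i[y0:y0+h,x0:x0+w]),60,150).astype(np.float32)
    print(n_,cv2.phaseCorrelate(g(a0),g(f)))
```

```text
21.7 [ 0.31411529 -0.54214639  0.22555218] [-1.08576227  0.91827456  0.44655519]
brass [361 187  39  18 212] [ 0.563 -0.268  0.067]
predicted handle if shut [ 0.554 -0.268  0.   ] [[380.59954363 201.70958409]]
box ((0.12775768638312712, -0.0076486014362018295), 0.8954509080251057)
dish ((0.5682962861190965, 0.4923564817666417), 0.7149013121334123)
jar ((0.5163103792855459, 0.0104137467064227), 0.9993033549520705)
case ((0.05725222631346227, 0.5863319077536069), 0.428800777859158)
```

```bash
python3 -c "
from plant import bot
print(bot.close_job())"
```

```text
the job is handed in; nothing more can be done
None
```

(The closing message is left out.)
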